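Sort the pump coupling plates by key position

ROBOT

A 6-joint arm with a two-finger parallel gripper is mounted at the origin on the work surface. World frame = base frame: x ahead of the robot, y to its left, z up, the work surface at z = 0. Lengths are in m, angles in rad, forces in N, time in s.
With the tool pointing down it reaches from about 0.375 to 0.975 m from the base axis. Payload 3.8 kg.
Tool frame: the origin (TCP) lies at the very end of the fingers, on their centre line; the grasp point (between the pads) lies 19 mm behind it; z points along the fingers, y is the direction in which the jaws open and shut (so a half turn about z gives the same grasp; the last joint's range is limited). The gripper opens to 85 mm and grips with 20 to 120 N. Pads are 22 mm wide; open, the fingers measure 114 mm over their backs; the gripper's body (76 mm by 85 mm) begins 54 mm behind the grasp point. The pads swing forward as they close: fully open they stand 13 mm farther back than shut.
Start: joints at [1.102, 0.264, 1.604, -0, 1.274, -0.037], TCP at [0.282, 0.613, 0.231] pointing down, gripper open.
Joint ranges: [-2.63, 2.63], [-0.94, 2.18], [0.31, 2.57], [-1.31, 4.45], [0, 2.66], [-2.55, 2.55]. Speed limits (rad/s): [2.57, 2.57, 3.14, 3.14, 3.14, 3.14].

INTERFACE

Orientations are given as a rotation vector (axis times angle).
In Python, from workcell import status, read_camera, camera_info, order gives the robot as it stands.
- The arm moves only by the tool move_arm, never from a script. Its argument "deltas" is a list of rows, each a list of 3 entries, a list of its own where there are three numbers: the turn, a rotation vector about the world's x, y, z as a fraction of full scale, then the shift along the world's x, y, z as a fraction of full scale, then the closure, from -1 (fully open) to 1 (shut), so that 0 is half open. A call has 1 to 20 rows; each row is the pose to reach, as a shift and turn from the pose commanded when the call began; what a row does not reach only later rows make up. Full scale, the value 1, is 0.1 m for a shift and pi/2 rad for a turn. A row lasts 1/8 s, in which the tool goes at most 62.5 mm and 10.7 degrees, less where a joint would pass 70% of its speed; a pose out of reach is approached as far as the arm can. A call with a number of a shift or a turn outside -1 to 1 is refused whole. A call with a gripper value outside its range is refused whole. The fingers move at their own pace and stop on an object; "grip_force" is the grip in N (left out, the last holds). Time passes only in rows, so rows that repeat a pose let the fingers close. It gives the time, the measured TCP pose, the force and the opening at its end, in the units of the state.
- status.read_state(): the state, without advancing time (a new reading comes with each control period).
- read_camera(name): name is "side" or "top"; returns (picture, depth): 480x640x3 uint8, red, green, blue; 480x640 float32, m along the optical axis (not along the pixel's ray), 0 where there is no reading.
- camera_info(name): a dict with "K" (3x3 intrinsics, pixels), "D" ([k1, k2, p1, p2, k3] as OpenCV has them; the pictures are not rectified), "R" (3x3) and "t" (3): a world point X has camera coordinates R X + t. Camera axes: x right, y down, z forward; pixel columns grow to the right and rows downward; lengths in m; the calibration is good to about 2 mm. A picture is of the moment at which its call begins. camera_info takes no time and is no camera call.
- order.finish_job(): hands the job in, once; it reports no verdict.
The state is a dict: "time": time; "q": joint angles; "joint_vel": joint speeds; "joint_torque": joint torques, N m; "tool_pos": TCP position; "tcp_rot": TCP orientation; "wrist_force": force on the tool from outside, world axes, zero at the start; "torque": the same for the moment, N m; "width": opening from 0.0 (shut) to 1.0 (fully open).
Only numpy, scipy, OpenCV 4.12 (cv2) and the standard library are available. Lean on these libraries where they do the work, as an engineer would, in place of code of your own. Each camera call takes 0.05 s, during which the arm holds its last target. There are 200 camera calls.

TASK

Two of the black coupling plates for the chromatograph pump drive have a key hole beside the bore, at different distances from it. Seat the one whose key hole suits the shaft and key of the drive fully home, flat on the drive's raised seat, and lay the other one flat in the grey reject tray. The third plate, with no key hole at all, is not part of the job.

Things in the scene. Friction and masses are not known exactly. Their poses are not given: they have to be found in the camera images.
- plate_near: Flat black plastic plate 110 mm long (x), 50 wide (y), 22 thick, about 0.14 kg, lying loose on the bench; grip it across the 50 mm. Origin: centre of its underside, z up. On its centre line a 30 mm through bore at x = -28 mm and a 20 mm through key hole at x = +2 mm, near the bore (30 mm between centres): this one suits the drive.
- plate_far: Flat black plastic plate 110 mm long (x), 50 wide (y), 22 thick, about 0.14 kg, lying loose on the bench; grip it across the 50 mm. Origin: centre of its underside, z up. On its centre line a 30 mm through bore at x = -28 mm and a 20 mm through key hole at x = +28 mm, far from the bore (56 mm between centres): this one does not suit the drive.
- drive: Fixed grey housing 150 (x) x 84 (y) x 36 mm with a raised aluminium seat 106 x 36 mm, its top 60 mm up. Steel pins on the seat: shaft at x = -28 mm, 24 mm across, tapering from 22 mm above the seat to 8 across at 45; key at x = +2, 14 across, tapering from 8 mm up to 5 across at 22. Origin: centre of underside, z up. A seated plate's origin is 60 mm above it, axes alike.
- tray: The reject tray, fixed to the bench: open grey plastic tray 220 mm long (x), 170 mm wide (y), 26 mm high over all, walls and floor 4 mm thick. Origin: centre of its underside, on the bench, z up.

How it is judged:
At the end, for the whole second after the job is handed in: Near-key plate on the drive: underside within 4 mm of the seat, level within 6 degrees, centred within 15 mm, aligned within 17 degrees. Far-key plate in the tray: underside at most 10 mm above the tray's underside, flat within 7 degrees. Both at rest (horizontal distance between plate_near and drive below 0.015 m and z of plate_near in the frame of drive between 0.055 and 0.064 m and angle between plate_near's own z axis and vertical below 0.1 rad and angle between the x axis of plate_near and the x axis of drive, either way round below 0.3 rad and x of plate_far in the frame of tray between -0.1 and 0.1 m and y of plate_far in the frame of tray between -0.075 and 0.075 m and z of plate_far in the frame of tray between 0 and 0.01 m and angle between plate_far's own z axis and vertical below 0.12 rad and linear speed of each of plate_near, plate_far below 0.02 m/s); the robot touches nothing.
It also fails if it takes over 59 s, if anything falls off the work surface, if the arm or the gripper's body presses on something with over 40 N, if the wrist force passes 120 N, or if a joint passes its speed limit or range.

## Working session

There is one attempt and no reset: what is moved stays moved. The work goes in short steps, Python scripts to look and compute and a tool call to move; the robot and the scene stay as the last step left them, time stands still between calls to the robot, and variables do not carry over. Pictures are saved under pics/ and viewed, about 8 in all and at most 12, crops included, and the job is handed in when it is done.

Besides the shell and the picture viewer there is one more tool, called after ">>>" as name(argument=value, ...) on one line, values as JSON. move_arm: Moves the arm, as the interface text tells. Its arguments: {"type":"object","properties":{"deltas":{"type":"array","items":{"type":"array"}},"grip_force":{"type":"number"}},"required":["deltas"]}

```bash
mkdir -p pics; ls; python3 - <<'E'
from workcell import status, read_camera, camera_info
import cv2,numpy as np
print(status.read_state())
for n in ("top","side"):
    p,d=read_camera(n); cv2.imwrite(f"pics/{n}0.png",p[:,:,::-1]); np.save(f"pics/{n}0.npy",d)
    print(n,camera_info(n), d[d>0].min(),d.max())
E
```

```text
pics
{'time': 0.0, 'q': array([ 1.10210472e+00,  2.64747540e-01,  1.60536496e+00,  1.31746319e-05,
        1.27368326e+00, -3.68769200e-02]), 'joint_vel': array([ 0.00038421,  0.0007518 , -0.00196886, -0.00053922, -0.00172936,
        0.00091279]), 'joint_torque': array([-6.69016226e-04, -5.15091527e+01, -3.67324305e+01,  9.08064339e-05,
        1.28497003e-02,  2.22126420e-05]), 'tool_pos': array([0.28215875, 0.6124049 , 0.22997068]), 'tcp_rot': array([-0.67292021, -3.0680993 ,  0.0033451 ]), 'wrist_force': array([-0.59971022,  0.86089778, -0.31657444]), 'torque': array([0.04152408, 0.0012637 , 0.0786799 ]), 'width': 1.0006581314249983}
top {'K': array([[469.51297732,   0.        , 312.89699495],
       [  0.        , 469.51297732, 232.21676217],
       [  0.        ,   0.        ,   1.        ]]), 'D': array([-0.05864646,  0.        ,  0.        ,  0.        ,  0.        ]), 'R': array([[ 0.02223889, -0.99972847,  0.00695762],
       [-0.98455197, -0.02310919, -0.1735609 ],
       [ 0.17367456, -0.00299034, -0.98479856]]), 't': array([-0.01072952,  0.53570548,  0.98170991])} 0.7344869 2.0482237
side {'K': array([[490.99146406,   0.        , 311.3472955 ],
       [  0.        , 490.99146406, 232.64389917],
       [  0.        ,   0.        ,   1.        ]]), 'D': array([0.00168051, 0.        , 0.        , 0.        , 0.        ]), 'R': array([[ 0.71196036, -0.70215902,  0.00922739],
       [-0.47004698, -0.4862883 , -0.73659997],
       [ 0.52169749,  0.52009267, -0.67626573]]), 't': array([-0.36286685,  0.26226011,  0.74806753])} 0.49683625 3.3898537
```

View pics/top0.png

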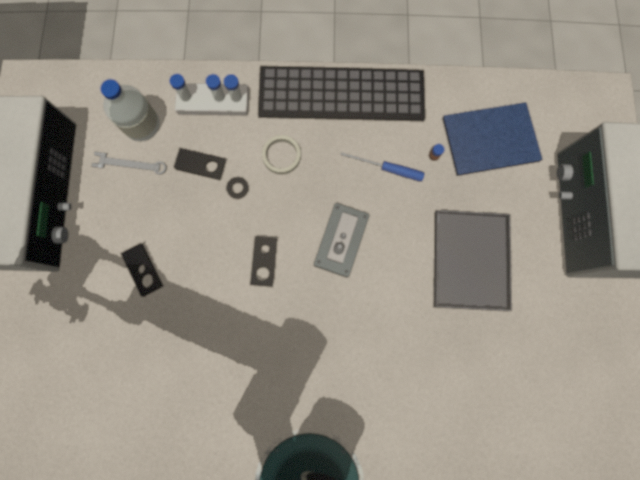

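View pics/side0.png

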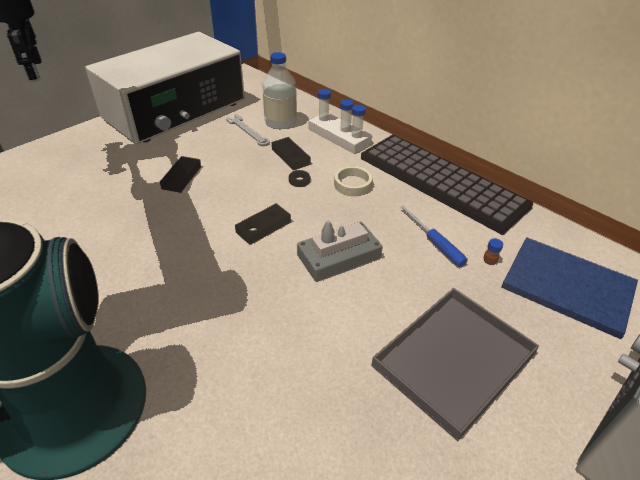

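Top view: the near-key plate is at (141,269), with bore (146,281) and key hole (141,268). The far-key plate is at (263,260), with holes at (262,273) and (265,248). The blank plate is at (200,163), the drive at (342,240) with its shaft at (339,247), and the tray at (472,259). Next I'll measure them by depth.

```bash
cat > h.py <<'E'
import cv2,numpy as np
from workcell import camera_info
def cloud(name,d):
    c=camera_info(name); v,u=np.mgrid[0:480,0:640]
    p=cv2.undistortPoints(np.dstack([u,v]).reshape(-1,1,2).astype(np.float64),c["K"],c["D"]).reshape(480,640,2)
    P=np.dstack([p*d[...,None],d])
    return (P-c["t"])@c["R"]
def px2w(name,uv,z):
    c=camera_info(name)
    p=cv2.undistortPoints(np.float64(uv).reshape(-1,1,2),c["K"],c["D"]).reshape(-1,2)
    r=np.c_[p,np.ones(len(p))]@c["R"]; o=-c["R"].T@c["t"]
    return o+r*((z-o[2])/r[:,2])[:,None]
def rect(W,box,zlo,zhi):
    u0,v0,u1,v1=box; Q=W[v0:v1,u0:u1].reshape(-1,3); m=(Q[:,2]>zlo)&(Q[:,2]<zhi)
    return cv2.minAreaRect(np.float32(Q[m][:,:2]*1000)), Q[m][:,2].mean().round(4), m.sum()
E
python3 - <<'E'
from h import *
d=np.load("pics/top0.npy"); W=cloud("top",d)
im=cv2.imread("pics/top0.png")
print("bench z",np.median(W[300:400,380:500,2]), W[300:400,380:500,2].std())
for n,b,lo,hi in (("near",(112,235,172,305),.014,.03),("far",(240,225,288,295),.014,.03),("drive",(305,195,378,285),.026,.046),("seat",(305,195,378,285),.053,.066),("pins",(305,195,378,285),.07,.2),("tray",(425,200,520,320),.015,.04)):
    print(n,*rect(W,b,lo,hi))
print("pins px")
print(px2w("top",[(339,247),(344,232)],.08))
A=cv2.resize(im[225:310,100:185],None,fx=4.5,fy=4.5,interpolation=2);B=cv2.resize(im[195:290,240:385],None,fx=4.5,fy=4.5,interpolation=2)
o=np.zeros((max(A.shape[0],B.shape[0]),800,3),np.uint8); A=A[:,:300*1]if A.shape[1]>300 else A
B=cv2.resize(im[200:285,245:375],None,fx=4,fy=4,interpolation=2);A=cv2.resize(im[235:305,110:175],None,fx=4,fy=4,interpolation=2)
o=np.zeros((340,790,3),np.uint8); o[:280,:260]=cv2.convertScaleAbs(A,alpha=1.8);o[:340,265:785]=B; cv2.imwrite("pics/crop0.png",o)
E
```

```text
bench z 0.0010213801032317583 0.07222235363158112
near ((448.1258544921875, 383.947021484375), (111.11857604980469, 52.956668853759766), 30.407230377197266) 0.022 974
far ((473.15069580078125, 111.97515106201172), (50.42275619506836, 110.79393005371094), 86.86253356933594) 0.0223 925
drive ((524.5514526367188, -61.276214599609375), (84.00707244873047, 151.36961364746094), 72.13630676269531) 0.0364 1717
seat ((523.8131713867188, -61.11436462402344), (35.93113708496094, 105.62928009033203), 72.11888122558594) 0.0604 662
pins ((509.0265197753906, -53.632591247558594), (21.938190460205078, 45.82432174682617), 81.32207489013672) 0.0891 132
tray ((486.9859313964844, -359.2395935058594), (171.9150848388672, 220.67759704589844), 87.7179946899414) 0.0241 1000
pins px
[[ 0.49961492 -0.05412199  0.08      ]
 [ 0.53198493 -0.06432446  0.08      ]]
```

View pics/crop0.png

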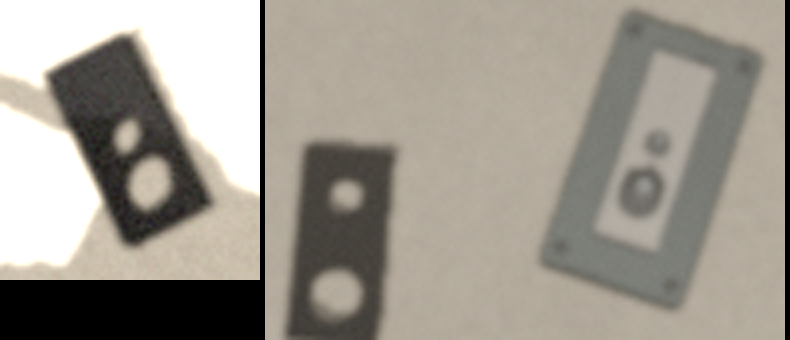

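The crop confirms the near plate's yaw at +30.4° with its bore at the -x end, the far plate's yaw at -3.1°, and the drive's yaw at -17.9° with its shaft at the -x end. I'm setting out for the near plate.

>>> move_arm(deltas=[[[0,0,0.3],[0.83,-0.8,0],-1],[[0,0,0.3],[0.83,-0.8,0],-1],[[0,0,0.3],[0.83,-0.8,0],-1]], grip_force=50)

```text
time: 0.48
tool_pos: [0.368, 0.5301, 0.2306]
tcp_rot: [-0.062, 3.141, -0.003]
wrist_force: [0.1, 0.2, 0.2]
width: 1.002
```

>>> move_arm(deltas=[[[0,0,0.312],[0.83,-0.8,-0.3],-1],[[0,0,0.312],[0.83,-0.8,-0.3],-1],[[0,0,0.312],[0.83,-0.8,-0.3],-1]])

```text
time: 0.85
tool_pos: [0.4502, 0.4491, 0.1988]
tcp_rot: [0.821, -3.029, 0.005]
wrist_force: [-0.3, 0.3, -0.3]
width: 1.001
```

>>> move_arm(deltas=[[[0,0,0],[0,-0.69,-0.8],-1],[[0,0,0],[0,-0.69,-0.8],-1],[[0,0,0],[0,-0.69,-0.8],-1]])

```text
time: 1.23
tool_pos: [0.4455, 0.3801, 0.1169]
tcp_rot: [0.817, -3.025, 0.006]
wrist_force: [-0.1, -0.0, -0.1]
width: 0.997
```

```bash
python3 - <<'E'
from h import *
from workcell import status, read_camera
p,d=read_camera("side")
s=status.read_state(); print(s["time"],s["tool_pos"],s["tcp_rot"])
cv2.imwrite("pics/s1.png",cv2.resize(p[100:260,110:330,::-1],None,fx=3,fy=3,interpolation=2))
W=cloud("side",d); print(rect(W,(140,140,215,200),.016,.028))
p,d=read_camera("top"); W=cloud("top",d); print(rect(W,(112,235,172,305),.014,.028))
s=status.read_state(); print(s["time"],s["tool_pos"])
E
```

```text
1.275 [0.44737574 0.38261567 0.11952637] [ 8.18912001e-01 -3.02930039e+00  1.90727197e-03]
(((427.15185546875, 449.9886474609375), (117.42311096191406, 214.44879150390625), 17.738088607788086), np.float64(0.0197), np.int64(545))
(((446.8544921875, 383.07177734375), (106.61815643310547, 52.05792236328125), 30.44009017944336), np.float64(0.0219), np.int64(697))
1.325 [0.44870917 0.38436763 0.12145238]
```

View pics/s1.png

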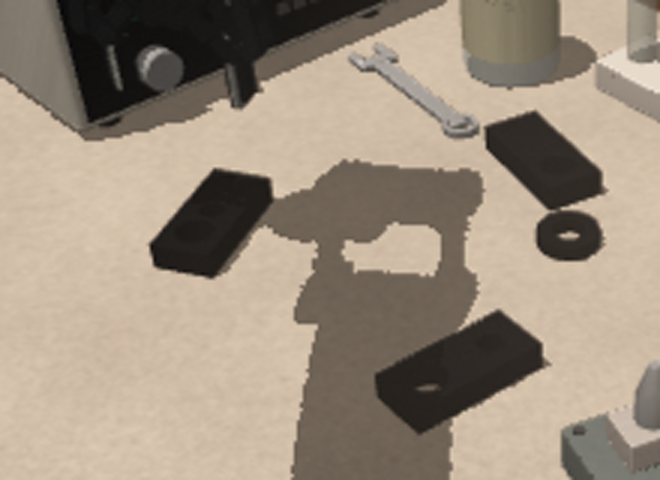

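The side view shows the finger tips above the near plate (plate at about (210,225) in the crop, fingers at (240,80)). The depth check still puts the plate at (0.448,0.384). I'll go down and grip it.

>>> move_arm(deltas=[[[0,0,0],[0,0,-0.5],-1],[[0,0,0],[0,0,-0.8],-1],[[0,0,0],[0,0,-0.9],-1],[[0,0,0],[0,0,-0.9],-1]])

```text
time: 1.82
tool_pos: [0.4492, 0.3854, 0.0322]
tcp_rot: [-0.823, 3.03, 0.001]
wrist_force: [-0.2, -1.0, -0.0]
width: 0.999
```

>>> move_arm(deltas=[[[0,0,0],[0,0,-0.15],-1],[[0,0,0],[0,0,-0.25],-1],[[0,0,0],[0,0,-0.25],-1],[[0,0,0],[0,0,-0.25],1],[[0,0,0],[0,0,-0.25],1],[[0,0,0],[0,0,-0.25],1],[[0,0,0],[0,0,-0.25],1],[[0,0,0],[0,0,-0.25],1],[[0,0,0],[0,0,-0.25],1]])

```text
time: 2.95
tool_pos: [0.4491, 0.3845, 0.0071]
tcp_rot: [-0.822, 3.031, 0.001]
wrist_force: [-0.4, -0.1, 5.3]
width: 0.569
```

Gripped: the opening is about 48 mm. Now I'll lift it and carry it to the drive.

>>> move_arm(deltas=[[[0,0,0],[0,0,0.3],1],[[0,0,0],[0,0,0.7],1],[[0,0,0],[0,0,1],1],[[0,0,0],[0,0,1],1]])

```text
time: 3.45
tool_pos: [0.4499, 0.3852, 0.1086]
tcp_rot: [-0.821, 3.028, 0.003]
wrist_force: [0.7, 0.2, -1.0]
width: 0.568
```

>>> move_arm(deltas=[[[0,0,-0.05],[0.08,-0.5,0.5],1],[[0,0,-0.1],[0.16,-1,0.8],1],[[0,0,-0.1],[0.16,-1,0.8],1]])

```text
time: 3.82
tool_pos: [0.4655, 0.2819, 0.187]
tcp_rot: [-0.576, 3.086, -0.0]
wrist_force: [0.6, 0.5, -0.5]
width: 0.567
```

>>> move_arm(deltas=[[[0,0,-0.1],[0.1,-0.5,0],1],[[0,0,-0.15],[0.2,-1,0],1],[[0,0,-0.15],[0.2,-1,0],1]])

```text
time: 4.2
tool_pos: [0.4834, 0.1815, 0.1833]
tcp_rot: [0.209, -3.13, 0.002]
wrist_force: [-0.3, 0.4, -0.8]
width: 0.567
```

>>> move_arm(deltas=[[[0,0,-0.1],[0.1,-0.5,0],1],[[0,0,-0.15],[0.2,-1,0],1],[[0,0,-0.15],[0.2,-1,0],1]])

```text
time: 4.58
tool_pos: [0.5039, 0.0826, 0.1841]
tcp_rot: [-0.159, -3.134, 0.001]
wrist_force: [-0.2, 1.3, -2.0]
width: 0.569
```

>>> move_arm(deltas=[[[0,0,-0.1],[0.1,-0.5,0],1],[[0,0,-0.137],[0.2,-1,0],1],[[0,0,-0.137],[0.2,-1,0],1],[[0,0,-0.137],[0.2,-1,0],1]])

```text
time: 5.08
tool_pos: [0.5239, -0.0144, 0.1849]
tcp_rot: [-0.489, -3.101, -0.002]
wrist_force: [0.2, 0.7, -1.3]
width: 0.571
```

>>> move_arm(deltas=[[[0,0,0],[0,-0.45,0],1],[[0,0,0],[0,-0.45,-0.6],1],[[0,0,0],[0,-0.45,-0.6],1],[[0,0,0],[0,-0.45,-0.6],1]])

```text
time: 5.58
tool_pos: [0.5248, -0.0595, 0.1268]
tcp_rot: [-0.488, -3.103, -0.001]
wrist_force: [0.4, 0.2, -1.2]
width: 0.569
```

```bash
python3 - <<'E'
from h import *
from workcell import status, read_camera
q,e=read_camera("top"); p,d=read_camera("side"); np.save("pics/t2.npy",e)
s=status.read_state(); print(s["time"],s["tool_pos"],s["tcp_rot"])
W=cloud("top",e); Q=W[180:300,290:400].reshape(-1,3)
Z=Q[:,2]; m=(Z>.128)&(Z<.145); P=Q[m]; print("plate top",m.sum(),P[:,2].mean(),cv2.minAreaRect(np.float32(P[:,:2]*1000)))
A=np.c_[P[:,:2],np.ones(len(P))]; print("slope",np.linalg.lstsq(A,P[:,2],rcond=None)[0])
a=cv2.resize(p[150:290,270:400,::-1],None,fx=3,fy=3,interpolation=2); b=cv2.resize(q[170:310,280:410,::-1],None,fx=3,fy=3,interpolation=2)
cv2.imwrite("pics/s2.png",cv2.convertScaleAbs(np.hstack([a,b]),alpha=1.5))
E
```

```text
5.675 [ 0.52625271 -0.06013385  0.12845161] [4.87946995e-01 3.09985335e+00 2.80453199e-04]
plate top 363 0.14164142234099947 ((495.1633605957031, -49.90078353881836), (73.70291900634766, 47.29438018798828), 71.89210510253906)
slope [ 0.02076869 -0.0107825   0.13096369]
```

View pics/s2.png

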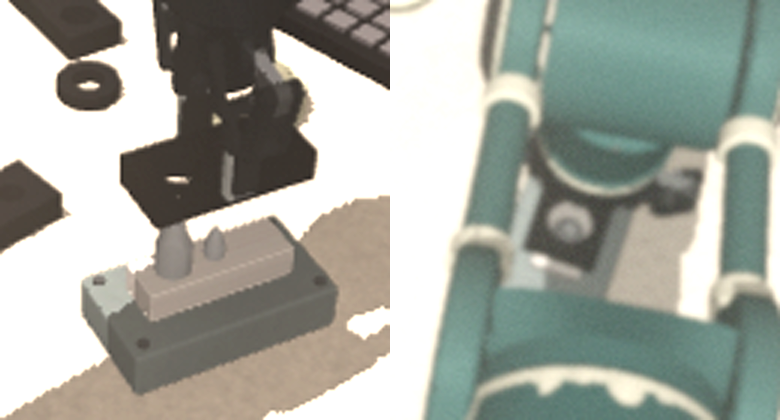

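The side view shows the plate level just above the pins. The top view shows the bore at crop pixel (570,222), with the shaft visible inside it. I'll measure the bore offset.

```bash
python3 - <<'E'
from h import *
from workcell import status, read_camera
q,e=read_camera("top"); np.save("pics/t3.npy",e)
s=status.read_state(); print(s["time"],s["tool_pos"])
W=cloud("top",e); a=np.radians(-17.9); R=np.array([[np.cos(a),np.sin(a)],[-np.sin(a),np.cos(a)]]); D=np.array([.5242,-.0612])
L=np.dstack([(W[...,:2]-D)@R.T,W[...,2]])*1000
sub=L[215:275,315:365].reshape(-1,3); v,u=np.mgrid[215:275,315:365]; uv=np.c_[u.ravel(),v.ravel()]
top=(abs(sub[:,2]-141.5)<4)&(abs(sub[:,1])<32)&(sub[:,0]<5)
T=sub[top]; print("top z",T[:,2].mean(),"end x",np.percentile(T[:,0],[0,1,3]),"y",np.percentile(T[:,1],[0,1,99,100]))
# hole pixels: low depth in plate area
C=(px2w("top",uv,.1305)[:,:2]-D)@R.T*1000
h=(sub[:,2]<125)&(np.hypot(C[:,0]+28,C[:,1])<19)
mask=np.zeros((480,640),np.uint8); mask[uv[h,1],uv[h,0]]=1
n,lab,st,cen=cv2.connectedComponentsWithStats(mask)
for i in range(1,n):
    if st[i,4]>20: print(st[i],cen[i],"hole in drive frame mm",(px2w("top",cen[i],.1305)[0,:2]-D)@R.T*1000)
sh=(sub[:,2]<108)&(sub[:,2]>85)&h; print("shaft tip pts",sh.sum(),sub[sh].mean(0))
for b,lo,hi in (((305,195,378,285),.026,.046),): print(rect(W,b,lo,hi))
E
```

```text
5.725 [ 0.52639498 -0.06039059  0.12862492]
top z 143.3399935658348 end x [-53.07226726 -52.76686579 -52.52147216] y [-29.18485432 -23.1357929   26.43008298  31.50416653]
[333 237  14  13 147] [339.50340136 243.06802721] hole in drive frame mm [-25.61704657   1.39032174]
shaft tip pts 55 [-26.68496042   0.60525824  97.85397109]
(((496.15386962890625, -52.83057403564453), (83.39405059814453, 84.5815658569336), 72.97901916503906), np.float64(0.0364), np.int64(541))
```

The plate sits about +2 mm in x and +1.2 mm in y off the drive. I'll correct that and descend in stages.

>>> move_arm(deltas=[[[0,0,0],[-0.018,-0.006,0],1],[[0,0,0],[-0.018,-0.006,-0.1],1],[[0,0,0],[-0.018,-0.006,-0.2],1],[[0,0,0],[-0.018,-0.006,-0.3],1],[[0,0,0],[-0.018,-0.006,-0.37],1],[[0,0,0],[-0.018,-0.006,-0.37],1]])

```text
time: 6.48
tool_pos: [0.5219, -0.0615, 0.0881]
tcp_rot: [-0.491, -3.101, -0.0]
wrist_force: [0.3, 0.8, -1.2]
width: 0.571
```

>>> move_arm(deltas=[[[0,0,0],[0,0,-0.04],1],[[0,0,0],[0,0,-0.08],1],[[0,0,0],[0,0,-0.12],1],[[0,0,0],[0,0,-0.12],1]])

```text
time: 6.98
tool_pos: [0.5223, -0.0615, 0.0769]
tcp_rot: [-0.491, -3.102, 0.0]
wrist_force: [-0.3, 0.6, -0.9]
width: 0.57
```

>>> move_arm(deltas=[[[0,0,0],[0,0,-0.03],1],[[0,0,0],[0,0,-0.06],1],[[0,0,0],[0,0,-0.08],1],[[0,0,0],[0,0,-0.1],1],[[0,0,0],[0,0,-0.1],1]])

```text
time: 7.6
tool_pos: [0.5227, -0.0616, 0.0672]
tcp_rot: [-0.491, -3.103, 0.0]
wrist_force: [0.6, 0.5, -0.9]
width: 0.571
```

>>> move_arm(deltas=[[[0,0,0],[0,0,-0.01],1],[[0,0,0],[0,0,-0.02],1],[[0,0,0],[0,0,-0.02],1]])

```text
time: 7.98
tool_pos: [0.5228, -0.0616, 0.067]
tcp_rot: [-0.491, -3.103, 0.0]
wrist_force: [-6.6, 1.6, 10.7]
width: 0.566
```

Contact on the seat at the expected height. I'll release, lift, and go to the far plate.

>>> move_arm(deltas=[[[0,0,0],[0,0,0],-1],[[0,0,0],[0,0,0],-1],[[0,0,0],[0,0,0],-1],[[0,0,0],[0,0,0],-1],[[0,0,0],[0,0,0],-1],[[0,0,0],[0,0,0.3],-1],[[0,0,0],[0,0,0.7],-1],[[0,0,0],[0,0,1],-1],[[0,0,0],[0,0,1],-1]])

```text
time: 9.1
tool_pos: [0.5251, -0.062, 0.1685]
tcp_rot: [0.49, 3.096, -0.0]
wrist_force: [-0.7, 0.1, 0.0]
width: 0.997
```

>>> move_arm(deltas=[[[0,0,0.1],[-0.1,0.4,0],-1],[[0,0,0.164],[-0.25,0.87,0],-1],[[0,0,0.164],[-0.25,0.87,0],-1]])

```text
time: 9.48
tool_pos: [0.4956, 0.0277, 0.1634]
tcp_rot: [-0.083, -3.137, -0.001]
wrist_force: [-0.3, -0.3, 0.3]
width: 0.998
```

>>> move_arm(deltas=[[[0,0,0],[-0.1,0.4,-0.2],-1],[[0,0,0],[-0.25,0.87,-0.5],-1],[[0,0,0],[-0.25,0.87,-0.5],-1],[[0,0,0],[-0.25,0.87,-0.5],-1]])

```text
time: 9.98
tool_pos: [0.4728, 0.1118, 0.1147]
tcp_rot: [-0.088, -3.14, 0.001]
wrist_force: [-0.1, 1.0, 0.1]
width: 1.0
```

```bash
python3 - <<'E'
from h import *
from workcell import status, read_camera
q,e=read_camera("top"); p,d=read_camera("side")
s=status.read_state(); print(s["time"],s["tool_pos"],s["tcp_rot"])
W=cloud("top",e); print("near",rect(W,(295,185,388,295),.074,.092)); print("far",rect(W,(240,225,288,295),.014,.028)); V=cloud("side",d)
m=V[215:260,300:390].reshape(-1,3); m=m[(m[:,2]>.07)&(m[:,2]<.09)]; print("side",len(m),np.median(m[:,2]),np.linalg.lstsq(np.c_[m[:,:2],np.ones(len(m))],m[:,2],rcond=None)[0])
a=cv2.resize(p[150:290,230:400,::-1],None,fx=2.3,fy=2.3); b=cv2.resize(q[170:310,230:400,::-1],None,fx=2.3,fy=2.3)
cv2.imwrite("pics/s3.png",cv2.convertScaleAbs(np.hstack([a,b]),alpha=1.4))
E
```

```text
10.075 [0.47385359 0.11144338 0.1158653 ] [ 9.07143064e-02  3.13884586e+00 -3.22787653e-04]
near (((523.6585083007812, -62.069000244140625), (50.082550048828125, 111.04925537109375), 72.26008605957031), np.float64(0.0826), np.int64(1078))
far (((440.2648620605469, 122.80577087402344), (46.3915901184082, 31.09391975402832), 2.1380698680877686), np.float64(0.022), np.int64(163))
side 1163 0.07983292059153804 [0.02220975 0.04260153 0.07044413]
```

View pics/s3.png

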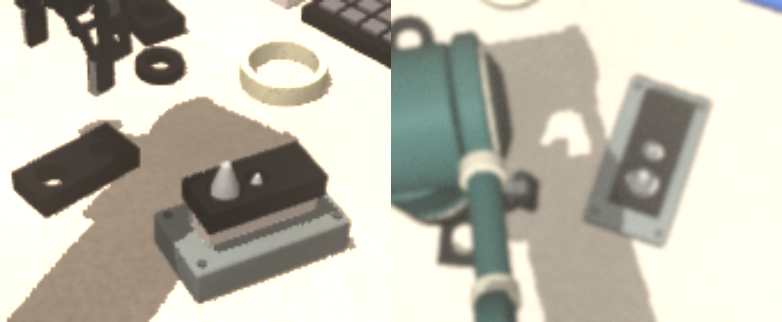

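The near plate is seated: its top is at 82.6 mm, it is centred within 1 mm, and both pins come through the holes (side crop (225,180) and (258,178)). Now I'll pick up the far plate.

>>> move_arm(deltas=[[[0,0,0],[0,0,-0.4],-1],[[0,0,0],[0,0,-0.8],-1],[[0,0,0],[0,0,-0.85],-1],[[0,0,0],[0,0,-0.85],-1]])

```text
time: 10.58
tool_pos: [0.4737, 0.1119, 0.0311]
tcp_rot: [0.091, 3.139, 0.0]
wrist_force: [0.3, -0.3, 0.1]
width: 1.003
```

>>> move_arm(deltas=[[[0,0,0],[0,0,-0.15],-1],[[0,0,0],[0,0,-0.24],-1],[[0,0,0],[0,0,-0.24],1],[[0,0,0],[0,0,-0.24],1],[[0,0,0],[0,0,-0.24],1],[[0,0,0],[0,0,-0.24],1],[[0,0,0],[0,0,-0.24],1],[[0,0,0],[0,0,-0.24],1]])

```text
time: 11.58
tool_pos: [0.4732, 0.1126, 0.0068]
tcp_rot: [0.088, 3.139, 0.0]
wrist_force: [-0.9, 0.3, 5.1]
width: 0.57
```

>>> move_arm(deltas=[[[0,0,0],[0,0,0.3],1],[[0,0,0],[0,0,0.7],1],[[0,0,0],[0,0,1],1],[[0,0,0],[0,0,1],1]])

```text
time: 12.08
tool_pos: [0.4745, 0.1127, 0.1082]
tcp_rot: [0.088, 3.136, 0.002]
wrist_force: [1.4, -0.4, -1.3]
width: 0.569
```

>>> move_arm(deltas=[[[0,0,0],[0,0,0.5],1],[[0,0,0],[0,-0.5,0.9],1],[[0,0,0],[0.03,-1,0.9],1],[[0,0,0],[0.03,-1,0.9],1]])

```text
time: 12.58
tool_pos: [0.4749, 0.0097, 0.1947]
tcp_rot: [-0.095, -3.138, 0.002]
wrist_force: [-0.2, 0.6, -1.5]
width: 0.566
```

>>> move_arm(deltas=[[[0,0,0],[0.01,-0.5,0],1],[[0,0,0],[0.03,-1,0],1],[[0,0,0],[0.03,-1,0],1]])

```text
time: 12.95
tool_pos: [0.4775, -0.0892, 0.1938]
tcp_rot: [-0.094, -3.136, -0.001]
wrist_force: [0.7, 0.7, -2.6]
width: 0.568
```

>>> move_arm(deltas=[[[0,0,0],[0.01,-0.5,0],1],[[0,0,0],[0.03,-1,0],1],[[0,0,0],[0.03,-1,0],1]])

```text
time: 13.32
tool_pos: [0.4812, -0.1885, 0.1944]
tcp_rot: [-0.093, -3.138, -0.001]
wrist_force: [-1.1, 0.1, -3.0]
width: 0.565
```

>>> move_arm(deltas=[[[0,0,0],[0.01,-0.5,0],1],[[0,0,0],[0.03,-1,0],1],[[0,0,0],[0.03,-1,0],1]])

```text
time: 13.7
tool_pos: [0.4847, -0.288, 0.1947]
tcp_rot: [-0.092, -3.139, -0.002]
wrist_force: [-0.0, 0.1, -1.0]
width: 0.568
```

>>> move_arm(deltas=[[[0,0,0],[0.01,-0.4,0],1],[[0,0,0],[0.02,-0.71,-0.4],1],[[0,0,0],[0.02,-0.71,-0.9],1],[[0,0,0],[0.02,-0.71,-0.9],1]])

```text
time: 14.2
tool_pos: [0.483, -0.3531, 0.1001]
tcp_rot: [-0.087, -3.13, -0.014]
wrist_force: [-0.7, 0.8, -2.0]
width: 0.566
```

>>> move_arm(deltas=[[[0,0,0],[0,0,-0.3],1],[[0,0,0],[0,0,-0.6],1],[[0,0,0],[0,0,-0.8],1],[[0,0,0],[0,0,-0.8],1]])

```text
time: 14.7
tool_pos: [0.4863, -0.3569, 0.0255]
tcp_rot: [-0.087, -3.138, -0.003]
wrist_force: [0.5, 0.2, -1.0]
width: 0.573
```

>>> move_arm(deltas=[[[0,0,0],[0,0,-0.05],1],[[0,0,0],[0,0,-0.1],1],[[0,0,0],[0,0,-0.14],1],[[0,0,0],[0,0,-0.14],1]])

```text
time: 15.2
tool_pos: [0.4864, -0.3585, 0.0121]
tcp_rot: [-0.089, -3.14, -0.0]
wrist_force: [0.5, 0.3, -1.5]
width: 0.572
```

Just above the tray floor. I'll release it about 1 mm lower and lift off.

>>> move_arm(deltas=[[[0,0,0],[0,0,-0.015],1],[[0,0,0],[0,0,-0.015],1],[[0,0,0],[0,0,-0.015],-1],[[0,0,0],[0,0,-0.015],-1],[[0,0,0],[0,0,-0.015],-1],[[0,0,0],[0,0,-0.015],-1],[[0,0,0],[0,0,-0.015],-1],[[0,0,0],[0,0,0.3],-1],[[0,0,0],[0,0,0.7],-1],[[0,0,0],[0,0,1],-1],[[0,0,0],[0,0,1],-1]])

```text
time: 16.58
tool_pos: [0.4888, -0.3603, 0.1158]
tcp_rot: [0.088, 3.135, -0.007]
wrist_force: [1.2, -0.2, -0.2]
width: 1.004
```

>>> move_arm(deltas=[[[0,0,0],[0,0.4,0.5],-1],[[0,0,0],[0,1,1],-1],[[0,0,0],[0,1,1],-1],[[0,0,0],[0,1,1],-1]])

```text
time: 17.08
tool_pos: [0.4868, -0.2581, 0.212]
tcp_rot: [0.086, 3.14, -0.001]
wrist_force: [-0.2, -0.3, 0.0]
width: 0.999
```

>>> move_arm(deltas=[[[0,0,0],[-0.3,0.5,0.3],-1],[[0,0,0],[-0.3,1,0.3],-1],[[0,0,0],[-0.3,1,0.3],-1],[[0,0,0],[-0.3,1,0.3],-1]])

```text
time: 17.58
tool_pos: [0.4561, -0.1593, 0.2404]
tcp_rot: [-0.088, -3.138, 0.0]
wrist_force: [0.4, 1.0, -0.1]
width: 0.999
```

```bash
python3 - <<'E'
from h import *
from workcell import status, read_camera
q,e=read_camera("top"); p,d=read_camera("side")
s=status.read_state(); print(s["time"],s["tool_pos"],s["width"],s["wrist_force"])
W=cloud("top",e); print("near",rect(W,(295,185,388,295),.074,.092)); print("far",rect(W,(440,218,505,302),.016,.034))
V=cloud("side",d); print("far side",rect(V,(400,310,510,420),.018,.034),"near side",rect(V,(290,205,390,260),.074,.09))
a=cv2.resize(p[:,:,::-1],(400,300)); b=cv2.resize(q[:,:,::-1],(400,300))
cv2.imwrite("pics/s4.png",np.hstack([a,b]))
E
```

```text
17.675 [ 0.45639007 -0.15977282  0.24096514] 0.9993191721652117 [0.01234954 0.11007665 0.26692467]
near (((523.5515747070312, -62.00086212158203), (49.98030090332031, 111.21739959716797), 72.17630004882812), np.float64(0.0825), np.int64(1082))
far (((457.0736083984375, -356.11346435546875), (52.44730758666992, 45.093040466308594), 86.48985290527344), np.float64(0.026), np.int64(332))
far side (((485.30230712890625, -360.2887268066406), (170.60494995117188, 223.02511596679688), 87.97543334960938), np.float64(0.0239), np.int64(2352)) near side (((523.5200805664062, -63.85638427734375), (54.374794006347656, 112.00261688232422), 71.46871185302734), np.float64(0.0799), np.int64(1072))
```

View pics/s4.png

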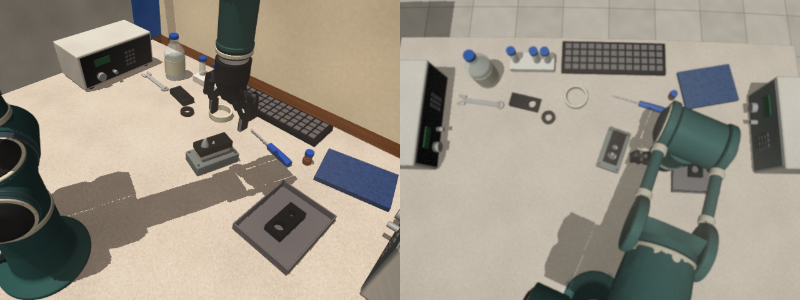

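The far plate lies flat in the tray (side view (285,222)), with its top at 26 mm, which is the 4 mm floor plus 22 mm. The near plate is seated on the drive (side view (212,150)), and the gripper is clear. I'm handing in.

```bash
python3 -c "
from workcell import order; print(order.finish_job())"
```

```text
the job is handed in; nothing more can be done
None
```

I seated the near-key plate on the drive and laid the far-key plate in the reject tray. The third plate was left alone. I handed the job in at about 17.7 s; the hand-in reports no verdict.

- **Near-key plate:** the last top-camera depth check put its top at 82.5 mm against the expected 82 mm. It was within about 1 mm of the drive's centre and about 0.1° from its axis, with both pins showing through the holes.
- **Far-key plate:** its top was at 26.0 mm, which is the 4 mm tray floor plus its 22 mm thickness. It was near the middle of the tray and looked flat. I could not fit its full outline: the arm hid part of it from the top camera, and the side-camera fit took in the tray rim.
- **Disagreement:** the side camera read the near plate about 2.5 mm lower, at 79.9 mm, and about 2 mm off in y. That side-camera fit probably took in the plate's edges, and the camera calibration is only good to about 2 mm.
- **Robot:** the gripper was open and clear of everything. The highest wrist force reported at the end of a move was about 13 N, when the near plate touched the seat.

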